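# Close the tilted port of a bench blender and hold its cap flush

## Task

The drum of the bench blender has stopped at a slant with its filling port open. Lay the small flat gasket over the port's spigot so that it rests flat on the flange and let go of it, then take the steel cap by its knob, tilt it to the slope of the port and seat it squarely over the spigot onto the gasket. Finish still gripping the knob and pressing the cap flush on the gasket, firmly but not hard, as if a colleague were about to put the clamp on; do not turn the drum, and leave the clamp, the sieve and the sample jar where they are.

Things in the scene. Friction and masses are not known exactly. Their poses are not given: they have to be found in the camera images.
- port (a point): centre of the flat top of the port's steel flange (a ring 50 mm across, 4 mm thick). z is the port's axis, out of the drum, leaning 15 to 34 degrees from vertical towards the robot; y runs level, along the drum's axle. From the flange a steel spigot 33 mm across stands up 14 mm along z: straight for 9 mm, the last 5 mm tapering to 27 mm
- blender: bench blender: grey base 180x280x32 mm on feet, a bearing pillar 0.19 m high 100 mm to either side, and between them a steel double-cone drum, 150 mm across. The drum turns on a level axle 155 mm above the worktop, 100 mm from the port along its z, and is held by a 4 N m brake. Origin under the base's centre, x away from the robot, y along the axle
- gasket: flat black rubber ring, rigid, 50 mm outside and 37 mm inside diameter, 8 mm thick, 20 g, lying flat on the worktop; grip it across its outside. Origin at the centre of its underside, z along its axis. It goes round the spigot and rests on the flange. The larger red ring on the bench is not part of the job
- cap: round steel cap, 0.15 to 0.31 kg, knob up on the worktop: a disc 50 mm across, 14 mm thick, with a recess 39 mm across and 8 mm deep below that goes over the spigot; seated on the gasket its underside is 8 mm above the flange. The round knob, 22 mm across (top 7 mm: 25 mm), reaches 56 mm above the underside; it swivels in a light grip. Origin at the underside's centre, z out of the knob
- tri_clamp: steel pipe clamp with a wing nut, 68x98x14 mm, lying flat on the worktop in front of the blender; leave it alone; origin at the centre of its underside
- test_sieve: round brass-coloured test sieve, 103 mm in diameter and 48 mm high, standing left of the blender; leave it alone; origin at the centre of its underside
- sample_jar: sample jar, 42 mm in diameter and 106 mm high, standing right of the blender; leave it alone; origin at the centre of its underside
There are look-alikes about, which are no part of the job. There is more than one size of the cap; the one meant has the size given above. Of the things shaped like the gasket, the black one is meant.

How it is judged:
By the outcome, as a careful person would: the job done as asked, in the order asked, and still so for the second after the job is handed in, while the arm keeps its last pose, push and grip.
It also fails if it takes over 58 s, if anything falls off the work surface, if the arm or the gripper's body presses on something with over 40 N, if the wrist force passes 120 N, or if a joint passes its speed limit or range.

## Robot

A 6-joint arm with a two-finger parallel gripper is mounted at the origin on a cart in front of the work surface, level with it; the furniture and walls round the work are solid. World frame = base frame: x ahead of the robot, y to its left, z up, the work surface at z = 0. Lengths are in m, angles in rad, forces in N, time in s.
With the tool pointing down it reaches from about 0.35 to 0.775 m from the base axis. Payload 5.5 kg.
Tool frame: the origin (TCP) lies midway between the tips of the shut fingers; the grasp point (between the pads) lies 19 mm behind it; z points along the fingers, y is the direction in which the jaws open and shut (so a half turn about z gives the same grasp; the last joint's range is limited). The gripper opens to 85 mm and grips with 20 to 120 N. Pads are 22 mm wide; open, the fingers measure 114 mm over their backs; the gripper's body (76 mm by 85 mm) begins 54 mm behind the grasp point. The pads swing forward as they close: fully open they stand 13 mm farther back than shut.
Start: joints at [1.086, 0.313, 0.046, 1.304, 0, 1.431], TCP at [0.194, 0.541, 0.231] pointing down, gripper open.
Joint ranges: [-2.76, 2.76], [-0.86, 1.69], [-1.03, 1.26], [-2.2, 2.34], [-1.47, 1.5], [-3.14, 3.14]. Speed limits (rad/s): [2.57, 2.57, 3.14, 3.14, 3.14, 3.14].

## Interface

Orientations are given as a unit quaternion [w, x, y, z].
In Python, from workcell import env gives the robot as it stands.
- The arm moves only by the shell command python3 -m creep 'ROWS' [OPENING] [FORCE]. ROWS is JSON, a list of rows, each a list of 6 numbers: the shift along the tool's x, y, z in m, then the turn, a rotation vector about the tool's x, y, z in degrees. A call has exactly 8 rows; each row is the pose to reach, as a shift and turn from the pose commanded when the call began, along the tool's axes at that moment; what a row does not reach only later rows make up. A row lasts 1/10 s, in which the tool goes at most 50 mm and 8.59 degrees, less where a joint would pass 70% of its speed; a pose out of reach is approached as far as the arm can. A call with a gripper value outside its range is refused whole. OPENING is the finger opening in m, from 0 to 0.0854, set as the call begins (- or left out, the last holds). The fingers move at their own pace and stop on an object; FORCE is the grip in N (left out, the last holds). Time passes only in rows, so rows that repeat a pose let the fingers close, or fill a call up. It gives the time, the measured TCP pose, the force and the opening at its end, in the units of the state.
- env.get_state(): the state, without advancing time (a new reading comes with each control period).
- env.read_camera(name): name is "scene" or "side" or "wrist"; returns (picture, depth): 480x640x3 uint8, blue, green, red; 480x640 float32, m along the optical axis (not along the pixel's ray), 0 where there is no reading.
- env.camera_params(name): a dict with "fx", "fy", "cx", "cy" (pixels), "position" and "orientation" of the camera in the world. Camera axes: x right, y up, looking along -z (the intrinsics and any distortion apply to the point x, -y, -z); pixel columns grow to the right and rows downward; lengths in m; the calibration is good to about 2 mm. The wrist camera is an equidistant fisheye: a pixel r from the principal point sees the ray r / f radians off the axis. A picture is of the moment at which its call begins: read the wrist's pose just before it. camera_params takes no time and is no camera call; for the wrist camera it gives the pose at the moment of the call.
- env.hand_in(): hands the job in, once; it reports no verdict.
The state is a dict: "clock": time; "joint_pos": joint angles; "qvel": joint speeds; "tau": joint torques, N m; "tcp_pos": TCP position; "orientation": TCP orientation; "wrist_force": force on the tool from outside, world axes, zero at the start; "ft_torque": the same for the moment, N m; "finger_gap": finger opening in m.
Only numpy, scipy, OpenCV 4.12 (cv2) and the standard library are available. Lean on these libraries where they do the work, as an engineer would, in place of code of your own. Each camera call takes 0.05 s, during which the arm holds its last target. There are 200 camera calls.

## Working session

There is one attempt and no reset: what is moved stays moved. The work goes in short steps, Python scripts to look and compute and a shell command to move; the robot and the scene stay as the last step left them, time stands still between calls to the robot, and variables do not carry over. Pictures are saved under pics/ and viewed, about 8 in all and at most 12, crops included, and the job is handed in when it is done.

```bash
ls; mkdir -p pics; cat > h.py <<'E'
import numpy as np,cv2
from scipy.spatial.transform import Rotation as R
from workcell import env
def q2R(q): return R.from_quat([q[1],q[2],q[3],q[0]]).as_matrix()
def look(n,save=None):
    p=env.camera_params(n); im,d=env.read_camera(n)
    if save: cv2.imwrite('pics/'+save+'.png',im)
    np.savez('/tmp/'+(save or n)+'.npz',im=im,d=d,n=n,**{k:p[k] for k in('fx','fy','cx','cy','position','orientation')})
    return im,d,p
def ray(p,n,u,v):
    x=(np.asarray(u,float)-p['cx'])/p['fx'];y=(np.asarray(v,float)-p['cy'])/p['fy']
    if n=='wrist':
        r=np.hypot(x,y)+1e-12; s=np.tan(np.minimum(r,1.5))/r; x,y=x*s,y*s
    return np.stack([x,-y,-np.ones_like(x)],-1)@q2R(p['orientation']).T
def plane(p,n,u,v,z):
    d=ray(p,n,u,v);o=np.asarray(p['position']);t=(z-o[2])/d[...,2]
    return o+d*t[...,None]
def cloud(p,n,d):
    v,u=np.mgrid[:480,:640]
    return np.asarray(p['position'])+ray(p,n,u,v)*d[...,None]
E
python3 - <<'E'
from h import *
for n in('scene','side','wrist'):
    im,d,p=look(n,n+'0'); print(n,p)
print(env.get_state())
a=cv2.imread('pics/scene0.png')
E
```

```text
pics
scene {'fx': 487.3710216108413, 'fy': 487.3710216108413, 'cx': 322.2826088966008, 'cy': 240.41645603459253, 'position': array([-0.1652579 , -0.39252723,  0.79440213]), 'orientation': array([ 0.77925212,  0.37272128, -0.22471938, -0.45093921])}
side {'fx': 581.4504230962008, 'fy': 581.4504230962008, 'cx': 315.137015645517, 'cy': 245.7501023057594, 'position': array([-0.25748526,  0.15762117,  1.3498446 ]), 'orientation': array([-0.62647251, -0.19317177,  0.23170793,  0.71869903])}
wrist {'fx': 371.64829954431775, 'fy': 371.64829954431775, 'cx': 322.70529679858333, 'cy': 235.31339990654615, 'position': array([0.11678346, 0.56947828, 0.37287769]), 'orientation': array([ 0.80664027, -0.13390171, -0.09344204,  0.56804084])}
{'clock': 0.15, 'joint_pos': array([1.08639045e+00, 3.13854881e-01, 4.52341896e-02, 1.30359712e+00,
       8.78511882e-07, 1.43123309e+00]), 'qvel': array([-4.96192102e-05, -1.34694713e-03,  3.85592120e-03,  2.20171754e-04,
       -5.75219239e-04,  6.93904946e-04]), 'tau': array([ 2.05671342e-03, -4.81064487e+01,  2.98815411e+01,  1.38914495e-02,
       -1.04352409e-04,  1.52773572e-05]), 'tcp_pos': array([0.19418624, 0.54080974, 0.23059601]), 'orientation': array([-2.18578498e-04,  1.71568225e-01,  9.85171984e-01, -6.76295829e-04]), 'wrist_force': array([-1.26698376,  0.58770186, -0.46576363]), 'ft_torque': array([-0.03853286,  0.01698282, -0.04309875]), 'finger_gap': 0.08540327518737638}
```

View pics/scene0.png

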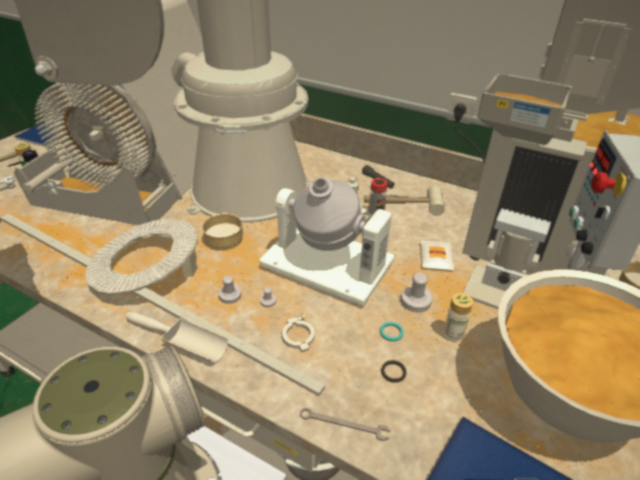

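View pics/side0.png

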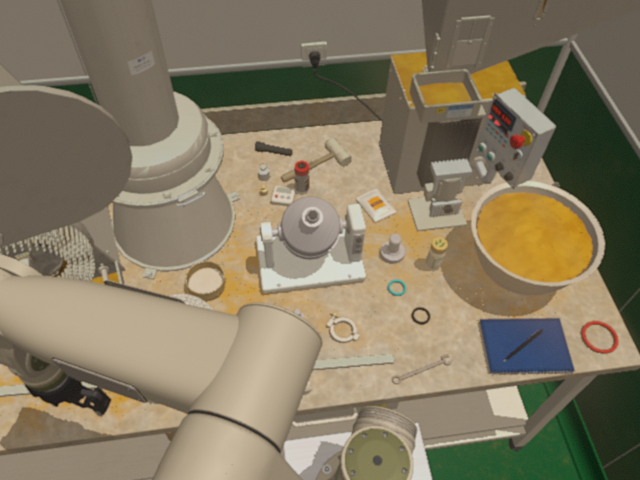

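Scene view candidates:
- **Gasket:** black ring (393,371), against the teal ring (391,331) and the red ring, which is at (599,337) in the side view.
- **Caps:** (230,289), (268,297) and (417,292).
- **Port:** spigot at (320,186) in scene and (312,216) in side.

Next I'll measure the sizes.

```bash
python3 - <<'E'
from h import *
def ld(n):
    f=np.load(f'/tmp/{n}0.npz');return f['im'],f['d'],{k:f[k] for k in('fx','fy','cx','cy','position','orientation')}
S=ld('scene');D=ld('side')
C={}
for n,(im,d,p) in(('scene',S),('side',D)):
    P=cloud(p,n,d);C[n]=P
    ok=d>0
    for name,c in(('capA',(230,289)),('capB',(268,297)),('capC',(417,292))) if n=='scene' else (('capC',(393,248)),):
        u,v=c;w=np.zeros_like(ok);w[v-32:v+28,u-24:u+24]=1
        m=w&ok&(P[...,2]>.006)&(P[...,2]<.12)
        nl,lab,st,ce=cv2.connectedComponentsWithStats(m.astype(np.uint8)); 
        l=lab[v-3:v+4,u-3:u+4].max();q=P[lab==l];lo=q[(q[:,2]<.03)]
        print(n,name,len(q),'zmax',np.percentile(q[:,2],98),'lo x',np.percentile(lo[:,0],[2,98]),'y',np.percentile(lo[:,1],[2,98]),'top',np.median(q[q[:,2]>q[:,2].max()-.008],0))
    # black ring
    g=im.max(2); u,v=(393,371) if n=='scene' else (420,316)
    m=np.zeros_like(g);m[v-18:v+18,u-20:u+20]=(g[v-18:v+18,u-20:u+20]<75)
    cs,_=cv2.findContours(m,cv2.RETR_EXTERNAL,cv2.CHAIN_APPROX_NONE);c=max(cs,key=cv2.contourArea);e=cv2.fitEllipse(c);print(n,'ring',e)
    q=plane(p,n,c[:,0,0],c[:,0,1],.004);print(' centre',plane(p,n,*e[0],.004),'extent',np.ptp(q,0),'depth z',np.percentile(P[m>0][:,2],[10,50,90]))
# triangulate ring: done by plane; port cloud normals
    u,v=(320,186) if n=='scene' else (312,216)
    for dv in range(-24,26,6): print([tuple(np.round(P[v+dv,u+du],3)) for du in(-16,-8,0,8,16)])
a=cv2.resize(S[0][160:400,190:490],(800,640))[:600];b=cv2.resize(D[0][190:250,270:350],(320,240))
a[:240,480:]=b;cv2.imwrite('pics/crop1.png',a)
E
```

```text
scene capA 405 zmax 0.056632070234113895 lo x [0.40248413 0.44841597] y [0.14732187 0.19296297] top [0.42494241 0.16875465 0.05498477]
scene capB 196 zmax 0.041257418841706646 lo x [0.4379205  0.47057758] y [0.07011345 0.10204649] top [0.45395449 0.08459185 0.03875658]
scene capC 812 zmax 0.0783878785843763 lo x [0.59068376 0.64951283] y [-0.23438957 -0.1714158 ] top [ 0.62086789 -0.20266905  0.07624916]
scene ring ((421.32440185546875, 337.81463623046875), (37.35623550415039, 68.50886535644531), 0.0)
 centre [ 0.52779415 -0.25144436  0.004     ] extent [0.00847698 0.03057342 0.        ] depth z [0.00468568 0.00734277 0.00879554]
[(np.float64(1.043), np.float64(0.347), np.float64(0.0)), (np.float64(1.057), np.float64(0.325), np.float64(-0.0)), (np.float64(1.07), np.float64(0.302), np.float64(0.0)), (np.float64(1.081), np.float64(0.278), np.float64(0.002)), (np.float64(1.097), np.float64(0.257), np.float64(0.001))]
[(np.float64(1.014), np.float64(0.33), np.float64(-0.003)), (np.float64(1.021), np.float64(0.304), np.float64(0.002)), (np.float64(1.037), np.float64(0.283), np.float64(-0.
[... 4532 characters left out ...]
(0.583), np.float64(0.012), np.float64(0.213)), (np.float64(0.588), np.float64(-0.009), np.float64(0.203))]
[(np.float64(0.585), np.float64(0.071), np.float64(0.196)), (np.float64(0.576), np.float64(0.052), np.float64(0.204)), (np.float64(0.572), np.float64(0.033), np.float64(0.206)), (np.float64(0.571), np.float64(0.013), np.float64(0.205)), (np.float64(0.579), np.float64(-0.008), np.float64(0.19))]
[(np.float64(0.575), np.float64(0.072), np.float64(0.184)), (np.float64(0.568), np.float64(0.053), np.float64(0.191)), (np.float64(0.564), np.float64(0.034), np.float64(0.192)), (np.float64(0.566), np.float64(0.014), np.float64(0.186)), (np.float64(0.567), np.float64(-0.006), np.float64(0.182))]
```

View pics/crop1.png

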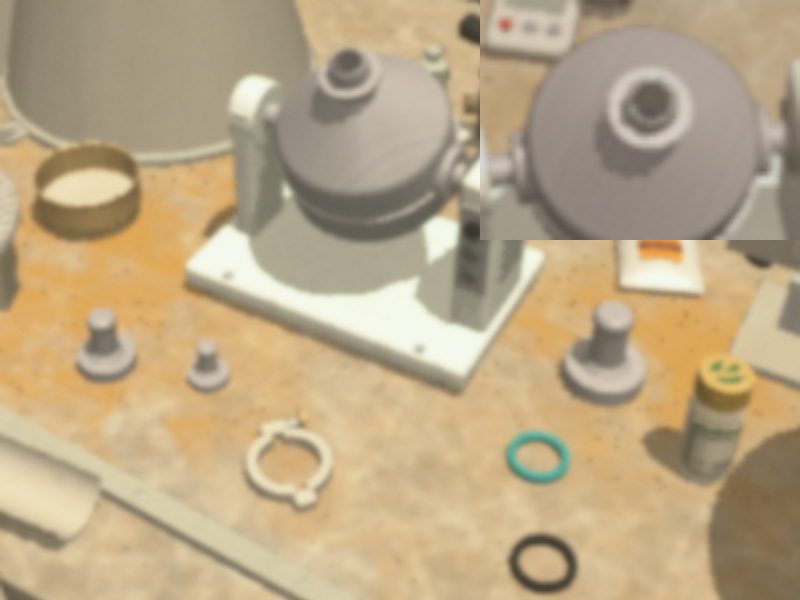

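The crop and sizes settle both choices. Cap A at (230,289) is about 48 mm across and 56.6 mm high, so it is the right one; B is 41 mm high and C is 78 mm. The gasket is the black ring at (393,371), at about (0.417, -0.230). Now I'll move to a viewpoint that sees the cap, port and gasket together.

```bash
cat >> h.py <<'E'
def go(pos,Rt,st=None):
    "shift & rotvec (tool axes) from current to target"
    s=st or env.get_state(); R0=q2R(s['orientation'])
    print('shift',np.round(R0.T@(np.asarray(pos)-s['tcp_pos']),4),'rot',np.round(R.from_matrix(R0.T@Rt).as_rotvec(degrees=True),2))
E
python3 -m creep '[[-0.03,-0.027,-0.03,0,0,-2],[-0.06,-0.055,-0.05,0,0,-4],[-0.09,-0.083,-0.07,0,0,-6],[-0.125,-0.113,-0.09,0,0,-8],[-0.16,-0.145,-0.1,0,0,-10],[-0.195,-0.176,-0.11,0,0,-12],[-0.23,-0.208,-0.12,0,0,-14],[-0.265,-0.24,-0.13,0,0,-15]]' 0.07 30
python3 -m creep '[[-0.033,-0.025,0,0,0,-1],[-0.066,-0.05,0,0,0,-2],[-0.1,-0.065,0,0,0,-3],[-0.12,-0.07,0,0,0,-4],[-0.13,-0.07,0,0,0,-4.8],[-0.13,-0.07,0,0,0,-4.8],[-0.13,-0.07,0,0,0,-4.8],[-0.13,-0.07,0,0,0,-4.8]]'
python3 - <<'E'
from h import *
im,d,p=look('wrist','w1');print(p)
E
```

```text
clock: 0.95
tcp_pos: [0.363, 0.224, 0.3617]
orientation: [0.0, 0.041, 0.999, 0.0]
wrist_force: [1.5, 0.1, -0.4]
finger_gap: 0.0702
clock: 1.75
tcp_pos: [0.4853, 0.1459, 0.3616]
orientation: [-0.0, -0.001, 1.0, 0.0]
wrist_force: [0.8, -0.3, -0.1]
finger_gap: 0.0704
{'fx': 371.64829954431775, 'fy': 371.64829954431775, 'cx': 322.70529679858333, 'cy': 235.31339990654615, 'position': array([0.40297594, 0.14614889, 0.50399103]), 'orientation': array([ 0.69661806, -0.11518206, -0.11594166,  0.69857992])}
```

View pics/w1.png

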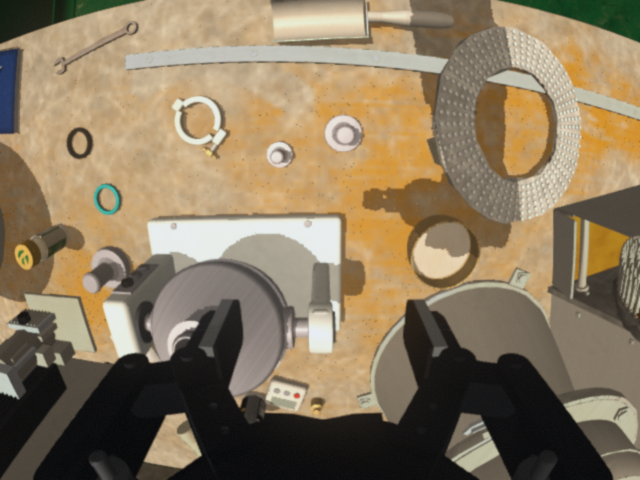

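View w1 shows the cap at (343,133), the gasket at (79,143) and the port spigot at (185,340), partly hidden by a finger. The blender base is nearly square to the world axes.

```bash
python3 - <<'E'
from h import *
def ld(n):
    f=np.load(f'/tmp/{n}.npz');return f['im'],f['d'],{k:f[k] for k in('fx','fy','cx','cy','position','orientation')}
im,d,p=ld('w1');P=cloud(p,'wrist',d);ok=d>0
m=np.zeros((480,640),np.uint8);m[120:166,58:102]=(im[120:166,58:102].max(2)<85)
c=max(cv2.findContours(m,0,1)[0],key=cv2.contourArea)
for z in(0,.008):
    q=plane(p,'wrist',c[:,0,0],c[:,0,1],z)[:,:2].astype(np.float32);print('gasket w',z,cv2.minEnclosingCircle(q))
g=(P[...,2][m>0]);print('gz',np.percentile(g,[10,50,90]))
f=ld('scene0');g=f[0].max(2);m=np.zeros_like(g);m[355:388,376:412]=g[355:388,376:412]<75
c=max(cv2.findContours(m,0,1)[0],key=cv2.contourArea)
for z in(0,.008):
    q=plane(f[2],'scene',c[:,0,0],c[:,0,1],z)[:,:2].astype(np.float32);print('gasket s',z,cv2.minEnclosingCircle(q))
w=np.zeros_like(ok);w[105:160,315:372]=1
for lo,hi in((.009,.02),(.045,.062)):
    q=P[w&ok&(P[...,2]>lo)&(P[...,2]<hi)];print('cap',lo,len(q),cv2.minEnclosingCircle(q[:,:2].astype(np.float32)),np.median(q,0))
# base edge
b=ok&(P[...,2]>.02)&(P[...,2]<.06)&(P[...,0]<.56)&(P[...,0]>.44)&(P[...,1]<.15)&(P[...,1]>-.12)&(im.min(2)>170)
q=P[b];print('base',np.median(q[:,2]),cv2.minAreaRect(q[:,:2].astype(np.float32)))
es=[]
for y in np.arange(-.09,.12,.01):
    s=q[abs(q[:,1]-y)<.005]
    if len(s)>5: es.append((y,np.percentile(s[:,0],3)))
es=np.array(es);print('edge slope',np.polyfit(es[:,0],es[:,1],1))
# port from scene, side depth: fit flange plane using points near
for n in('scene','side'):
    im2,d2,p2=ld(n+'0');Q=cloud(p2,n,d2);o=(d2>0)&(np.linalg.norm(Q-[.60,.025,.24],axis=2)<.12)&(Q[...,2]>.1)
    q=Q[o];print(n,len(q));np.save(f'/tmp/pc_{n}.npy',q)
E
```

```text
gasket w 0 ((0.42269444465637207, -0.23509430885314941), 0.025729311630129814)
gasket w 0.008 ((0.4223814904689789, -0.22904270887374878), 0.025322480127215385)
gz [0.00293065 0.00689933 0.00853606]
gasket s 0 ((0.43865084648132324, -0.23200534284114838), 0.015488618053495884)
gasket s 0.008 ((0.4325692355632782, -0.23362186551094055), 0.015333644114434719)
cap 0.009 763 ((0.4287627041339874, 0.17295098304748535), 0.025149863213300705) [0.42582517 0.17013058 0.01388909]
cap 0.045 333 ((0.4294241964817047, 0.172645702958107), 0.01272167544811964) [0.42894883 0.17299485 0.05528621]
base 0.031440948223954324 ((0.5056648254394531, 0.021815232932567596), (0.1088201031088829, 0.25606322288513184), 0.13316291570663452)
edge slope [-0.18806693  0.53613592]
scene 3718
side 3120
```

Cap at (0.429, 0.173), with disc radius 25 mm and knob radius 12.7 mm, matching the text. Gasket at about (0.4225, -0.231). Next is an unobstructed wrist view of the port.

```bash

python3 -m creep '[[-0.02,-0.04,0,0,0,0],[-0.04,-0.085,0,0,0,0],[-0.06,-0.13,0,0,0,0],[-0.08,-0.175,0,0,0,0],[-0.095,-0.22,0,0,0,0],[-0.11,-0.25,0,0,0,0],[-0.115,-0.276,0,0,0,0],[-0.115,-0.276,0,0,0,0]]'
python3 - <<'E'
from h import *
im,d,p=look('wrist','w2');print(p['position'])
P=cloud(p,'wrist',d)
o=(d>0)&(np.linalg.norm(P-[.60,.025,.24],axis=2)<.12)&(P[...,2]>.1)
np.save('/tmp/pc_wrist.npy',P[o]);print(o.sum())
v,u=np.where(o&(P[...,2]>.2));u0,v0=int(u.mean()),int(v.mean());print(u0,v0)
cv2.imwrite('pics/w2c.png',cv2.resize(im[v0-75:v0+75,u0-100:min(640,u0+100)],None,fx=4,fy=4,interpolation=cv2.INTER_CUBIC))
E
```

```text
clock: 2.6
tcp_pos: [0.6019, -0.1333, 0.3605]
orientation: [-0.0, 0.001, 1.0, -0.0]
wrist_force: [-0.1, -0.2, -1.0]
finger_gap: 0.0698
[ 0.51962016 -0.13267064  0.50286161]
18711
494 242
```

View pics/w2c.png

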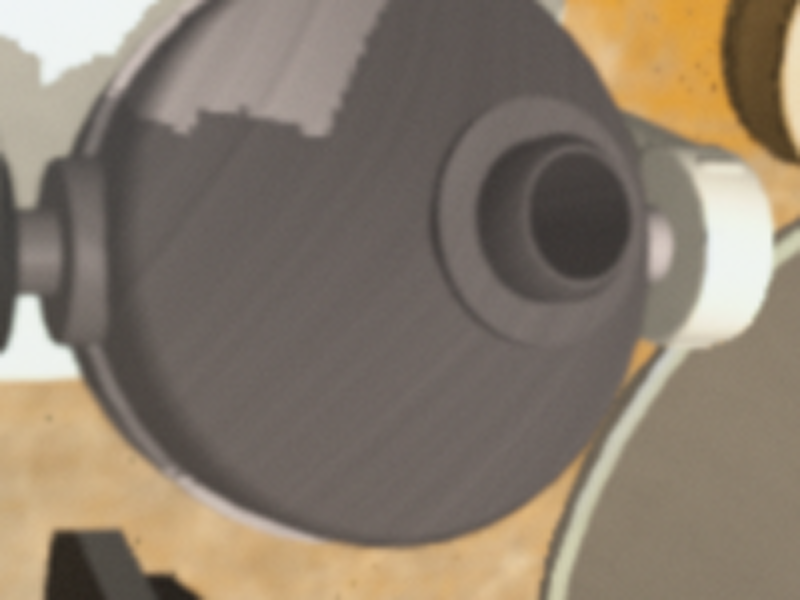

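Crop w2c shows the whole flange, centred near crop (540,222), and the spigot rim near (580,212). I'll fit a plane to the flange annulus depth, then fit circles.

```bash
python3 - <<'E'
from h import *
from scipy.optimize import least_squares
f=np.load('/tmp/w2.npz');im,d=f['im'],f['d'];p={k:f[k] for k in('fx','fy','cx','cy','position','orientation')}
P=cloud(p,'wrist',d);v,u=np.mgrid[:480,:640];x=(u-394)*4.;y=(v-167)*4.
m=(((x-540)/93)**2+((y-222)/115)**2<1)&(((x-556)/88)**2+((y-218)/96)**2>1)&(d>0)
q=P[m]
for _ in range(6):
    c=q.mean(0);n=np.linalg.svd(q-c)[2][2];n*=np.sign(n[2]);r=(q-c)@n;q=q[abs(r)<2.5*np.median(abs(r))*1.48]
print('flange n',len(q),c,n,'rms',r.std(),'tilt',np.degrees(np.arccos(n[2])),'az',np.degrees(np.arctan2(-n[1],-n[0])))
def onpl(U,V,c,n):
    D=ray(p,'wrist',U,V);o=p['position'];return o+D*(((c-o)@n)/(D@n))[:,None]
def circ(U,V,c,n,rr):
    Q=onpl(U,V,c,n);ex=np.cross([0,1,0],n);ex/=np.linalg.norm(ex);ey=np.cross(n,ex)
    a,b=(Q-c)@ex,(Q-c)@ey
    s=least_squares(lambda t:np.hypot(a-t[0],b-t[1])-t[2],[0,0,rr],loss='soft_l1',f_scale=.0005);print('r',s.x[2],'res',np.std(s.fun));return c+ex*s.x[0]+ey*s.x[1]
# edge pts read off the crop + canny-free: flange outline and rim outline
fl=np.array([[437,205],[442,260],[460,300],[485,328],[520,344],[545,347],[580,342],[445,165],[465,130],[495,105],[530,97],[570,102],[600,118]])
rim=np.array([[528,215],[533,185],[550,155],[580,144],[612,160],[630,195],[631,235],[615,268],[585,281],[555,268],[535,240]])
cf=circ(394+fl[:,0]/4,167+fl[:,1]/4,c,n,.025);print('flange centre',cf)
cr=circ(394+rim[:,0]/4,167+rim[:,1]/4,c+.014*n,n,.0135);print('rim centre',cr,'->base',cr-.014*n)
# rim depth: height of rim points above flange plane
mr=(((x-580)/56)**2+((y-213)/73)**2<1)&(d>0);h=(P[mr]-c)@n;print('rim h',np.percentile(h,[80,90,95,99]))
A=cf-.1*n;print('axle pt',A)
for nm in('scene','side'):
    Q=np.load(f'/tmp/pc_{nm}.npy');h=(Q-cf)@n;rr=np.linalg.norm(Q-cf-h[:,None]*n,axis=1)
    t=(h>.008)&(h<.02)&(rr<.03);print(nm,'spigot pts',t.sum(),(Q[t]-cf-h[t][:,None]*n).mean(0),np.percentile(h[rr<.03],98),'flange h',np.median(h[(rr>.018)&(rr<.024)&(abs(h)<.006)]))
go([.4225,-.231,.10],np.diag([-1,1,-1]))
print(env.get_state()['joint_pos'])
E
```

```text
flange n 518 [0.59760791 0.02296473 0.24911797] [-0.35365192 -0.0054454   0.93536125] rms 0.0006095708296811111 tilt 20.713413857074904 az 0.8821500471771271
r 0.02555218685674352 res 0.00030318984956604977
flange centre [0.59539697 0.0328942  0.24833985]
r 0.012834231866444565 res 0.0002501400946448032
rim centre [0.58967829 0.0332774  0.26114737] ->base [0.59462941 0.03335363 0.24805231]
rim h [0.01122604 0.01354492 0.01419016 0.01486631]
axle pt [0.63076216 0.03343874 0.15480372]
scene spigot pts 101 [-0.00355799 -0.00378073 -0.00136726] 0.014457895029323438 flange h 0.00012391618330586429
side spigot pts 68 [-0.00361417 -0.00309074 -0.00138448] 0.015880321253431345 flange h 0.0010213202646286626
shift [ 0.1787 -0.0998  0.261 ] rot [ 0.03 -0.04 -0.06]
[-3.45729311e-01  4.13368740e-01  5.06804370e-01  1.66498892e+00
  1.98501682e-04 -3.44659786e-01]
```

Port at (0.595, 0.033, 0.248), tilt 20.7°, yaw about 0.9°. The axle height works out at 0.1548 against the given 0.155, and the rim stands 14 mm up, so the fit is consistent. Now above the gasket.

```bash

python3 -m creep '[[0.03,-0.016,0.02,0,0,0],[0.06,-0.032,0.05,0,0,0],[0.09,-0.05,0.085,0,0,0],[0.115,-0.065,0.12,0,0,0],[0.14,-0.08,0.155,0,0,0],[0.16,-0.09,0.19,0,0,0],[0.17,-0.097,0.225,0,0,0],[0.179,-0.1,0.25,0,0,0]]'
python3 -m creep '[[0,0,0.01,0,0,0],[0,0,0.01,0,0,0],[0,0,0.01,0,0,0],[0,0,0.01,0,0,0],[0,0,0.01,0,0,0],[0,0,0.01,0,0,0],[0,0,0.01,0,0,0],[0,0,0.01,0,0,0]]'
python3 - <<'E'
from h import *
im,d,p=look('wrist','w3')
m=(im.max(2)<70).astype(np.uint8)
P=plane(p,'wrist',*np.mgrid[:640,:480],.008).transpose(1,0,2)
m[np.hypot(P[...,0]-.4225,P[...,1]+.231)>.035]=0
n,l,s,c=cv2.connectedComponentsWithStats(m);print(s,c)
for k in range(1,n):
    if s[k,4]<300: continue
    cc=max(cv2.findContours((l==k).astype(np.uint8),0,1)[0],key=cv2.contourArea)
    for z in(0,.008):
        print(z,cv2.minEnclosingCircle(plane(p,'wrist',cc[:,0,0],cc[:,0,1],z)[:,:2].astype(np.float32)))
print(env.get_state()['tcp_pos'])
E
```

```text
clock: 3.45
tcp_pos: [0.4212, -0.2291, 0.11]
orientation: [-0.0, -0.001, 1.0, 0.0]
wrist_force: [0.9, -0.7, 0.9]
finger_gap: 0.07
clock: 4.25
tcp_pos: [0.4228, -0.2309, 0.1014]
orientation: [0.0, -0.0, 1.0, -0.0]
wrist_force: [-0.5, -0.2, 0.0]
finger_gap: 0.0697
[[     0      0    640    480 305513]
 [   284    200     72     70   1687]] [[319.49770059 239.52011207]
 [319.91641968 235.85773563]]
0 ((0.42377999424934387, -0.2328397035598755), 0.02562873438000679)
0.008 ((0.4210434556007385, -0.2327648103237152), 0.024790886789560318)
[ 0.4227619  -0.23087627  0.10134278]
```

View pics/w3.png

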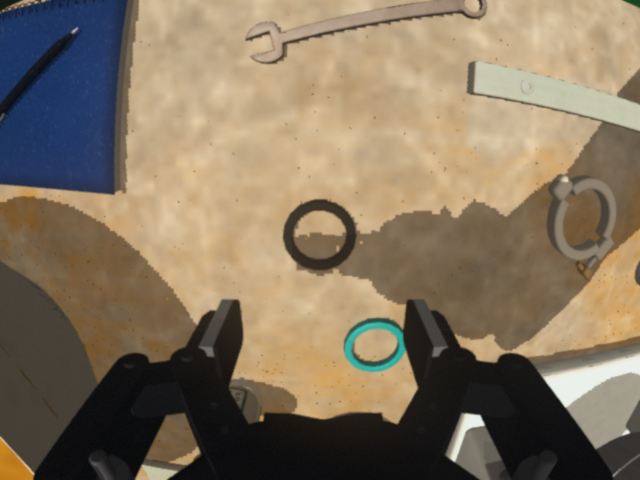

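Gasket confirmed at (0.422, -0.2325), radius 25 mm, midway between the fingers in w3; the teal ring at (375,345) is clear of them. Descending.

```bash

python3 -m creep '[[0,-0.002,0.02,0,0,0],[0.001,-0.002,0.045,0,0,0],[0.001,-0.002,0.065,0,0,0],[0.001,-0.002,0.08,0,0,0],[0.001,-0.002,0.09,0,0,0],[0.001,-0.002,0.096,0,0,0],[0.001,-0.002,0.1,0,0,0],[0.001,-0.002,0.1,0,0,0]]' 0.062
python3 -m creep '[[0,0,0,0,0,0],[0,0,0,0,0,0],[0,0,0,0,0,0],[0,0,0,0,0,0],[0,0,0,0,0,0],[0,0,0,0,0,0],[0,0,0,0,0,0],[0,0,0,0,0,0]]' 0.04 25
```

```text
clock: 5.1
tcp_pos: [0.4217, -0.2329, 0.0012]
orientation: [-0.0, -0.0, 1.0, 0.0]
wrist_force: [-0.2, -0.6, 0.0]
finger_gap: 0.0621
clock: 5.9
tcp_pos: [0.4221, -0.2331, 0.0021]
orientation: [0.001, -0.0, 1.0, -0.0]
wrist_force: [-1.6, 0.9, 5.5]
finger_gap: 0.0474
```

```bash

python3 -m creep '[[0,0,-0.005,0,0,0],[0,0,-0.02,0,0,0],[0,0,-0.05,0,0,0],[0,0,-0.09,0,0,0],[0,0,-0.13,0,0,0],[0,0,-0.16,0,0,0],[0,0,-0.16,0,0,0],[0,0,-0.16,0,0,0]]' 
python3 - <<'E'
from h import *
im,d,p=look('wrist','w4');cv2.imwrite('pics/w4c.png',cv2.resize(im[270:430,200:450],None,fx=3.2,fy=3.2,interpolation=cv2.INTER_CUBIC));print(env.get_state()['finger_gap'])
print(p['position'])
E
```

```text
clock: 6.7
tcp_pos: [0.4222, -0.2332, 0.162]
orientation: [0.001, -0.0, 1.0, -0.001]
wrist_force: [-0.2, 0.6, -0.2]
finger_gap: 0.0474
0.0473896071560947
[ 0.3395314  -0.23266204  0.30420918]
```

View pics/w4c.png

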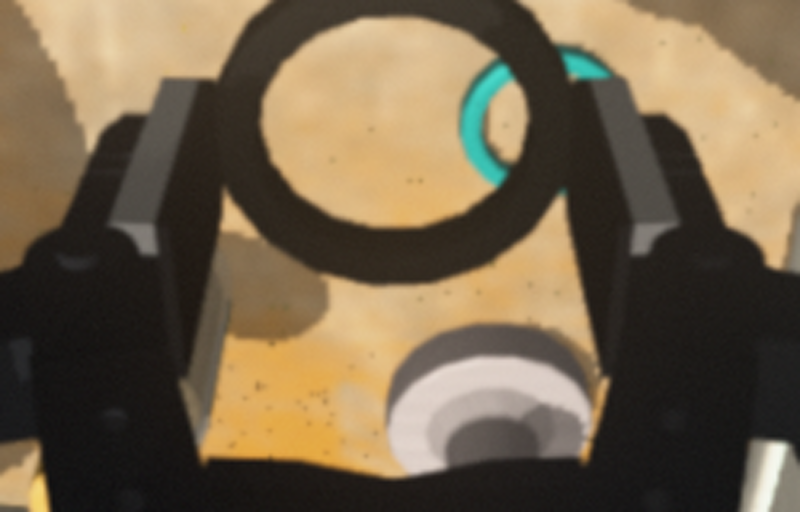

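The gasket is gripped across its outside diameter. I'll measure how it sits in the tool frame.

```bash
cat > ring.py <<'E'
from h import *
im,d,p=look('wrist'); s=env.get_state(); T=q2R(s['orientation'])
P=(cloud(p,'wrist',d)-s['tcp_pos'])@T
m=(d>0)&(im.max(2)<75)&(abs(P[...,2])<.022)&(np.hypot(P[...,0],P[...,1])<.0275)&(abs(P[...,1])<.0225)
q=P[m];top=q[:]
for _ in range(8):
    c=top.mean(0);n=np.linalg.svd(top-c)[2][2];n*=np.sign(n[2]);r=(top-c)@n;top=top[abs(r)<max(.0008,1.5*np.median(abs(r)))]
print('n pts',len(q),len(top),'top c',c,'normal(tool)',n,'rms',r.std(), 'angle',np.degrees(np.arccos(n[2])))
D=ray(p,'wrist',*[a for a in np.mgrid[:640,:480]]).transpose(1,0,2)
cc=max(cv2.findContours(m.astype(np.uint8),0,1)[0],key=cv2.contourArea)
o=(np.asarray(p['position'])-s['tcp_pos'])@T;dd=ray(p,'wrist',cc[:,0,0],cc[:,0,1])@T
Q=o+dd*((((c-o)@n)/(dd@n))[:,None])
Q=Q[(abs(Q[:,1])<.021)]
from scipy.optimize import least_squares
f=least_squares(lambda t:np.hypot(Q[:,0]-t[0],Q[:,1]-t[1])-.025,[0,0],loss='soft_l1',f_scale=.0004);print('centre tool xy',f.x,'res',np.std(f.fun),'x range',np.percentile(Q[:,0],[1,99]))
E
python3 ring.py
```

```text
n pts 4220 2400 top c [ 0.00255733 -0.00030315 -0.00592899] normal(tool) [3.49508456e-03 1.89308729e-04 9.99993874e-01] rms 0.00037886247689661957 angle 0.20054753740064585
centre tool xy [0.00101282 0.00037723] res 0.0003265971882366155 x range [-0.02360543  0.02619834]
```

```bash
cat >> h.py <<'E'
PORT=np.array([.595,.0331,.2482]); N=np.array([-.3537,-.0054,.9354]);N/=np.linalg.norm(N)
Y=np.cross(N,[0,0,1]);Y/=np.linalg.norm(Y);Y*=np.sign(Y[1]);RT=np.stack([np.cross(Y,-N),Y,-N],1)
def over(h,off,**k):
    "tool offset off of the part's underside centre -> h above flange"
    t=PORT+h*N-RT@np.asarray(off);print('tcp',t);go(t,RT,**k)
E
python3 - <<'E'
from h import *
over(.05,[.001,.0004,.002]);print(RT)
E
```

```text
tcp [0.57754992 0.03243354 0.29719194]
shift [-0.1565  0.2648 -0.1369] rot [ -0.08 -20.8   -0.83]
[[-0.93524143 -0.0152654   0.35368125]
 [-0.0142785   0.99988348  0.00539971]
 [-0.35372247  0.         -0.93535042]]
```

```bash

python3 -m creep '[[-0.01,0.02,-0.035,0,-2,0],[-0.03,0.05,-0.065,0,-5,0],[-0.055,0.085,-0.09,0,-8,0],[-0.08,0.12,-0.11,0,-11,-0.2],[-0.105,0.155,-0.125,0,-14,-0.4],[-0.125,0.19,-0.137,0,-17,-0.6],[-0.142,0.228,-0.14,0,-20,-0.8],[-0.1565,0.26,-0.14,0,-20.8,-0.8]]'
python3 -m creep '[[0,0.003,0,0,0,0],[0,0.005,0,0,0,0],[0,0.005,0,0,0,0],[0,0.005,0,0,0,0],[0,0.005,0,0,0,0],[0,0.005,0,0,0,0],[0,0.005,0,0,0,0],[0,0.005,0,0,0,0]]'
python3 ring.py
python3 - <<'E'
from h import *
over(.05,[.001,.0004,.002]);over(.02,[.001,.0004,.002])
im,d,p=look('wrist','w5');cv2.imwrite('pics/w5c.png',cv2.resize(im[240:430,200:450],None,fx=3.1,fy=3.1,interpolation=cv2.INTER_CUBIC))
E
```

```text
clock: 7.6
tcp_pos: [0.5775, 0.0293, 0.3001]
orientation: [0.18, -0.008, 0.984, 0.0]
wrist_force: [0.7, -0.7, -1.2]
finger_gap: 0.0475
clock: 8.4
tcp_pos: [0.5779, 0.0319, 0.3014]
orientation: [0.181, -0.007, 0.984, 0.0]
wrist_force: [-1.0, 0.4, 0.1]
finger_gap: 0.0472
n pts 4374 2427 top c [ 3.16879938e-03 -5.54948676e-05 -5.00139499e-03] normal(tool) [1.70218220e-03 3.53752019e-04 9.99998489e-01] rms 0.0003730826595023208 angle 0.09961176986527456
centre tool xy [0.00177973 0.00074728] res 0.0004646180852492938 x range [-0.02303685  0.0271062 ]
tcp [0.57754992 0.03243354 0.29719194]
shift [0.0018 0.0004 0.0038] rot [-0.16  0.09 -0.02]
tcp [0.58816036 0.03259553 0.26913143]
shift [0.0019 0.0005 0.0338] rot [-0.16  0.09 -0.02]
```

View pics/w5c.png

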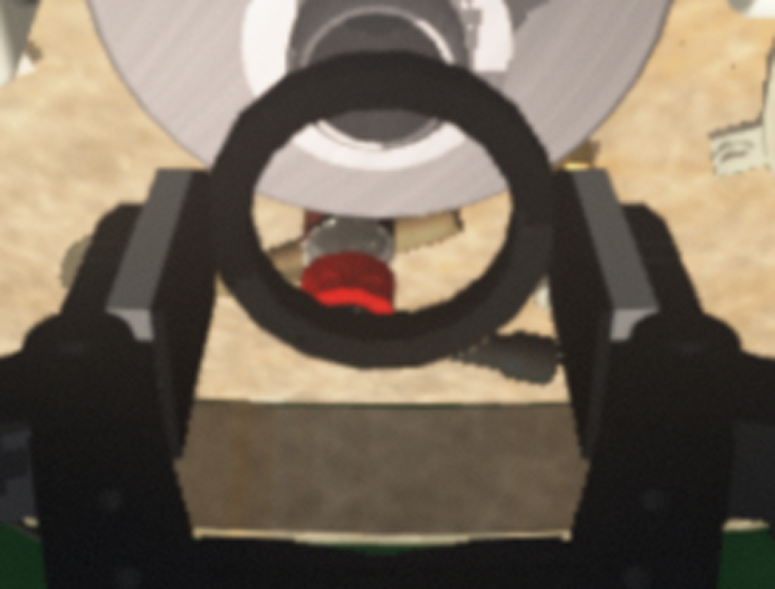

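The ring is parallel to the flange and lined up with the spigot. Moving in to 20 mm above the flange.

```bash

python3 -m creep '[[0.0015,0.0003,0.01,-0.16,0.1,0],[0.0015,0.0003,0.02,-0.16,0.1,0],[0.0015,0.0003,0.028,-0.16,0.1,0],[0.0015,0.0003,0.033,-0.16,0.1,0],[0.0015,0.0003,0.034,-0.16,0.1,0],[0.0015,0.0003,0.034,-0.16,0.1,0],[0.0015,0.0003,0.034,-0.16,0.1,0],[0.0015,0.0003,0.034,-0.16,0.1,0]]'
python3 ring.py
python3 - <<'E'
from h import *
over(.02,[.0014,.0005,.002]);over(.0,[.0014,.0005,.002])
im,d,p=look('wrist','w6');cv2.imwrite('pics/w6c.png',cv2.resize(im[240:400,220:430],None,fx=3.6,fy=3.6,interpolation=cv2.INTER_CUBIC))
E
```

```text
clock: 9.3
tcp_pos: [0.5888, 0.0326, 0.2695]
orientation: [0.18, -0.008, 0.984, 0.001]
wrist_force: [-0.2, 0.0, 0.3]
finger_gap: 0.0473
n pts 4511 2478 top c [ 0.00251282 -0.00036822 -0.00496481] normal(tool) [-1.12022947e-04  2.11066598e-03  9.99997766e-01] rms 0.00037930566086640514 angle 0.12110255140037228
centre tool xy [0.00165915 0.00069011] res 0.0005259303848701274 x range [-0.02363062  0.0270626 ]
tcp [0.58853598 0.03250125 0.26927292]
shift [ 0.0003 -0.0001  0.0001] rot [0.01 0.03 0.01]
tcp [0.59560961 0.03260925 0.25056591]
shift [ 0.0003 -0.0001  0.0201] rot [0.01 0.03 0.01]
```

View pics/w6c.png

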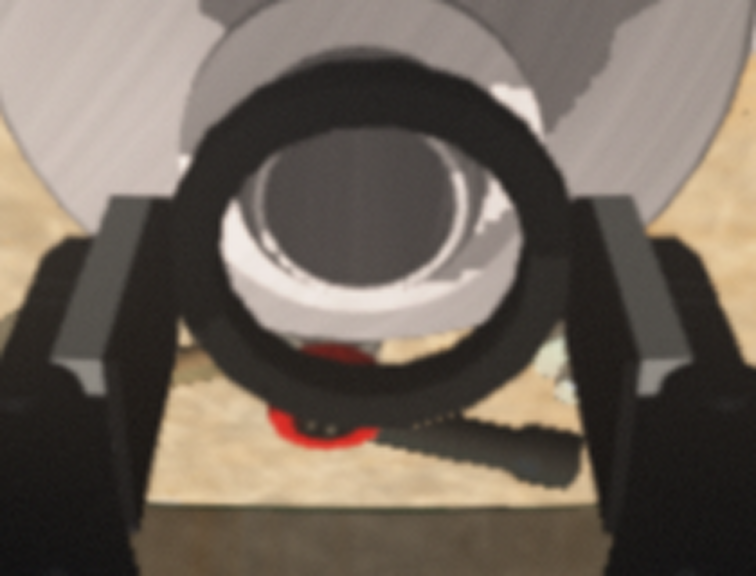

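```bash
python3 - <<'E'
from h import *
f=np.load('/tmp/w6.npz');im=f['im'];p={k:f[k] for k in('fx','fy','cx','cy','position','orientation')}
s=env.get_state();T=q2R(s['orientation']);o=(p['position']-s['tcp_pos'])@T
def onz(pts,z):
    pts=np.array(pts,float);d=ray(p,'wrist',220+pts[:,0]/3.6,240+pts[:,1]/3.6)@T;return o+d*((z-o[2])/d[:,2])[:,None]
def circ(Q):
    A=np.c_[2*Q[:,:2],np.ones(len(Q))];s=np.linalg.lstsq(A,(Q[:,:2]**2).sum(1),rcond=None)[0];return s[:2],np.sqrt(s[2]+s[0]**2+s[1]**2)
zr=.002+.02-.014
print('bore at rim',circ(onz([[268,200],[458,200],[272,225],[300,262],[330,281],[363,287],[395,281],[425,262],[452,228],[275,165],[450,160]],zr)))
print('hole of ring top z-.006',circ(onz([[220,235],[525,235],[232,180],[240,295],[280,340],[372,366],[470,340],[510,290],[372,122],[280,140],[460,140],[512,185]],-.006)))
print('hole z-.0055',circ(onz([[220,235],[525,235],[372,366],[372,122]],-.005)))
E
```

```text
bore at rim (array([ 0.00179155, -0.00030338]), np.float64(0.012184897936958882))
hole of ring top z-.006 (array([0.00336628, 0.00086844]), np.float64(0.017488478908706563))
hole z-.0055 (array([0.00251918, 0.00087687]), np.float64(0.017419132260165848))
```

The ring needs to shift about 1 mm in -y. Descending in one go to near contact.

```bash

python3 -m creep '[[0,-0.0005,0,0,0,0],[-0.0002,-0.001,0,0,0,0],[-0.0002,-0.001,0.004,0,0,0],[-0.0002,-0.001,0.008,0,0,0],[-0.0002,-0.001,0.012,0,0,0],[-0.0002,-0.001,0.015,0,0,0],[-0.0002,-0.001,0.018,0,0,0],[-0.0002,-0.001,0.018,0,0,0]]'
python3 -c "
from h import *
over(0,[.0014,.0005,.002])
s=env.get_state();print(q2R(s['orientation']).T@s['wrist_force'])"
```

```text
clock: 10.2
tcp_pos: [0.595, 0.0318, 0.2515]
orientation: [0.179, -0.008, 0.984, 0.002]
wrist_force: [-1.4, 1.1, 0.1]
finger_gap: 0.0472
tcp [0.59560961 0.03260925 0.25056591]
shift [-0.0003  0.0008  0.0011] rot [ 0.02 -0.07  0.  ]
[ 1.25082878  1.09734132 -0.61408253]
```

```bash

python3 -m creep '[[0,0,0.0005,0,0,0],[0,0,0.001,0,0,0],[0,0,0.0015,0,0,0],[0,0,0.002,0,0,0],[0,0,0.002,0,0,0],[0,0,0.002,0,0,0],[0,0,0.002,0,0,0],[0,0,0.002,0,0,0]]'
python3 -c "
from h import *
over(0,[.0014,.0005,.002])
s=env.get_state();print(q2R(s['orientation']).T@s['wrist_force'])"
```

```text
clock: 11.0
tcp_pos: [0.5958, 0.0318, 0.2511]
orientation: [0.18, -0.008, 0.984, 0.001]
wrist_force: [-5.0, 0.5, 5.9]
finger_gap: 0.0474
tcp [0.59560961 0.03260925 0.25056591]
shift [0.0003 0.0008 0.0005] rot [0.   0.03 0.01]
[ 2.58027976  0.55604241 -7.31448486]
```

Contact at 7 N, about 0.5 mm from the predicted seat. Release and back off.

```bash

python3 -m creep '[[0,0,0,0,0,0],[0,0,0,0,0,0],[0,0,0,0,0,0],[0,0,0,0,0,0],[0,0,-0.01,0,0,0],[0,0,-0.03,0,0,0],[0,0,-0.06,0,0,0],[0,0,-0.09,0,0,0]]' 0.068
python3 - <<'E'
from h import *
im,d,p=look('wrist','w7');cv2.imwrite('pics/w7c.png',cv2.resize(im[150:360,190:450],None,fx=3,fy=2.8,interpolation=cv2.INTER_CUBIC))
P=cloud(p,'wrist',d);h=(P-PORT)@N;r=np.linalg.norm(P-PORT-h[...,None]*N,axis=2)
m=(d>0)&(im.max(2)<80)&(r<.035)&(h>.003)&(h<.03);q=P[m]
for _ in range(6):
    c=q.mean(0);n=np.linalg.svd(q-c)[2][2];n*=np.sign(n[2]);e=(q-c)@n;q=q[abs(e)<max(.0008,1.5*np.median(abs(e)))]
print(m.sum(),len(q),'top h',np.median((q-PORT)@N),'ang to N',np.degrees(np.arccos(min(1,n@N))),n,'lateral',(c-PORT)@RT)
go([.429,.173,.30],np.diag([-1,1,-1]))
E
```

```text
clock: 11.8
tcp_pos: [0.5633, 0.0313, 0.3357]
orientation: [0.179, -0.008, 0.984, 0.001]
wrist_force: [0.2, 0.3, 0.1]
finger_gap: 0.0677
1814 1274 top h 0.007633825078218094 ang to N 0.1798951336353757 [-0.35661633 -0.00539459  0.93423535] lateral [ 0.00018181 -0.00068345 -0.00762999]
shift [ 0.1391  0.1439 -0.0088] rot [ 0.12 21.14  0.89]
```

View pics/w7c.png

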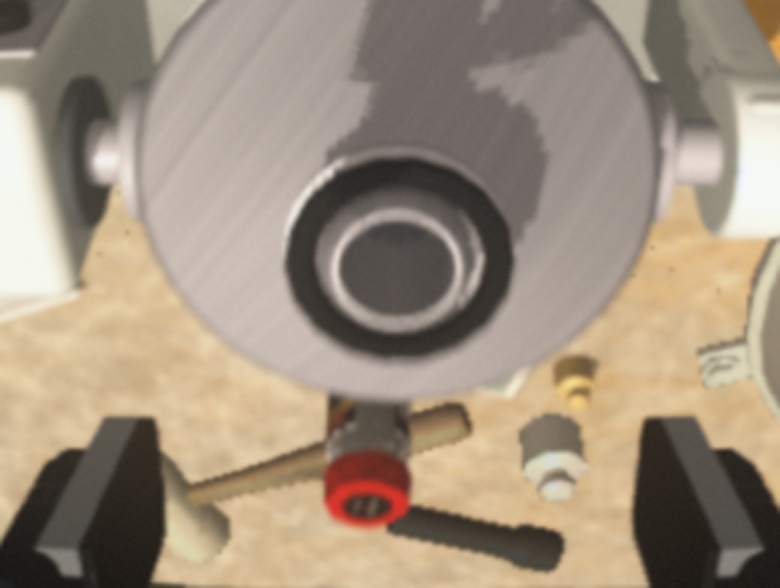

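The gasket lies flat on the flange: its top is 7.6 mm up and 0.18° off the port's slope. In w7c it is concentric round the spigot at crop (395,265). Now the cap.

```bash

python3 -m creep '[[0.01,0.01,-0.02,0,2,0],[0.03,0.03,-0.025,0,5,0.2],[0.05,0.05,-0.025,0,9,0.4],[0.075,0.075,-0.02,0,13,0.6],[0.1,0.1,-0.015,0,17,0.8],[0.12,0.125,-0.01,0,20,0.9],[0.139,0.144,-0.009,0.1,21.1,0.9],[0.139,0.144,-0.009,0.1,21.1,0.9]]' 0.05 80
python3 -m creep '[[0,0,0.03,0,0,0],[0,0,0.07,0,0,0],[0,0,0.11,0,0,0],[0,0,0.15,0,0,0],[0,0,0.18,0,0,0],[0,0,0.19,0,0,0],[0,0,0.19,0,0,0],[0,0,0.19,0,0,0]]'
python3 - <<'E'
from h import *
im,d,p=look('wrist','w8');P=cloud(p,'wrist',d)
w=(d>0)&(np.hypot(P[...,0]-.429,P[...,1]-.173)<.04)
for lo,hi in((.009,.02),(.05,.062)):
    q=P[w&(P[...,2]>lo)&(P[...,2]<hi)];print(len(q),cv2.minEnclosingCircle(q[:,:2].astype(np.float32)),np.median(q,0))
cv2.imwrite('pics/w8c.png',im[120:480,120:520])
go([.429,.173,.033],np.diag([-1,1,-1]))
E
```

```text
clock: 12.65
tcp_pos: [0.4269, 0.1748, 0.2931]
orientation: [-0.005, -0.002, 1.0, 0.001]
wrist_force: [1.1, -1.1, 0.1]
finger_gap: 0.0501
clock: 13.45
tcp_pos: [0.4288, 0.1734, 0.1054]
orientation: [-0.002, 0.0, 1.0, 0.001]
wrist_force: [0.6, -0.1, 1.0]
finger_gap: 0.0499
2566 ((0.4288226366043091, 0.1730230748653412), 0.025236889719963074) [0.41938392 0.17303872 0.01383574]
1377 ((0.4283831715583801, 0.1731281280517578), 0.01272488571703434) [0.42702033 0.17309705 0.05533065]
shift [-0.0002 -0.0007  0.0727] rot [ 0.11 -0.2  -0.03]
```

View pics/w8c.png

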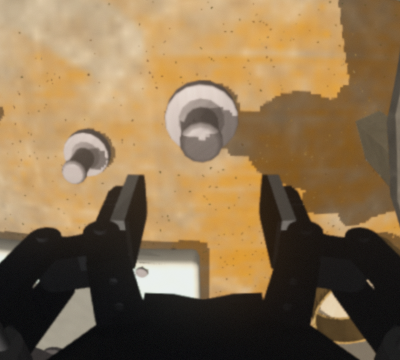

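The cap is centred between the fingers at (0.4286, 0.1731), height 56 mm. Descend and grip.

```bash

python3 -m creep '[[0,0,0.02,0,-0.1,0],[0,-0.0005,0.04,0.1,-0.2,0],[0,-0.0005,0.055,0.1,-0.2,0],[0,-0.0005,0.066,0.1,-0.2,0],[0,-0.0005,0.072,0.1,-0.2,0],[0,-0.0005,0.072,0.1,-0.2,0],[0,-0.0005,0.072,0.1,-0.2,0],[0,-0.0005,0.072,0.1,-0.2,0]]'
python3 -m creep '[[0,0,0,0,0,0],[0,0,0,0,0,0],[0,0,0,0,0,0],[0,0,0,0,0,0],[0,0,0,0,0,0],[0,0,0,0,0,0],[0,0,0,0,0,0],[0,0,0,0,0,0]]' 0.01 80
python3 -m creep '[[0,0,-0.005,0,0,0],[0,0,-0.02,0,0,0],[0,0,-0.06,0,0,0],[0,0,-0.1,0,0,0],[0,0,-0.15,0,0,0],[0,0,-0.2,0,0,0],[0,0,-0.24,0,0,0],[0,0,-0.26,0,0,0]]'
python3 - <<'E'
from h import *
s=env.get_state();print(s['tcp_pos'],s['finger_gap']);over(.06,[0,0,.033])
E
```

```text
clock: 14.3
tcp_pos: [0.4276, 0.1732, 0.0326]
orientation: [-0.001, 0.0, 1.0, -0.0]
wrist_force: [-1.3, -1.2, 0.5]
finger_gap: 0.0501
clock: 15.1
tcp_pos: [0.4273, 0.1729, 0.0325]
orientation: [-0.001, 0.0, 1.0, -0.0]
wrist_force: [-1.4, -1.8, 5.4]
finger_gap: 0.0214
clock: 15.9
tcp_pos: [0.4285, 0.1735, 0.2957]
orientation: [0.0, 0.0, 1.0, 0.0]
wrist_force: [1.4, -1.1, -4.0]
finger_gap: 0.0218
[0.42845843 0.17345753 0.29565658] 0.021785516980825294
tcp [0.56210764 0.03259783 0.33518759]
shift [-0.1337 -0.1408 -0.0395] rot [ -0.12 -20.66  -0.88]
```

```bash

python3 -m creep '[[-0.01,-0.01,-0.02,0,-1,0],[-0.03,-0.03,-0.035,0,-4,-0.2],[-0.05,-0.05,-0.04,0,-8,-0.4],[-0.07,-0.075,-0.04,0,-11,-0.6],[-0.095,-0.1,-0.04,0,-14,-0.8],[-0.115,-0.125,-0.04,0,-17,-0.9],[-0.13,-0.138,-0.04,-0.1,-20,-0.9],[-0.1337,-0.141,-0.04,-0.1,-20.7,-0.9]]'
python3 -m creep '[[0,0,0,0,0,0],[0,0,0,0,0,0],[0,0,0,0,0,0],[0,0,0,0,0,0],[0,0,0,0,0,0],[0,0,0,0,0,0],[0,0,0,0,0,0],[0,0,0,0,0,0]]'
cat > cap.py <<'E'
from h import *
import sys
im,d,p=look('wrist',sys.argv[1]); s=env.get_state(); T=q2R(s['orientation'])
P=(cloud(p,'wrist',d)-s['tcp_pos'])@T
w=(d>0)&(np.hypot(P[...,0],P[...,1])<.03)&(P[...,2]>.008)&(P[...,2]<.03)&(np.hypot(P[...,0],P[...,1])>.014)
q=P[w]
for _ in range(10):
    c=q.mean(0);n=np.linalg.svd(q-c)[2][2];n*=np.sign(n[2]);r=(q-c)@n;q=q[abs(r)<max(.0008,1.5*np.median(abs(r)))]
print(w.sum(),len(q),'plane z at 0',c[2]-(n[:2]@(-c[:2]))/n[2]*1,'n',n,'tilt about y deg',np.degrees(np.arctan2(n[0],n[2])),'about x',np.degrees(np.arctan2(-n[1],n[2])))
v,u=np.where(w);print(u.min(),u.max(),v.min(),v.max())
k=w&(abs((P-c)@n)<.0012);Q=P[k];print('circle',cv2.minEnclosingCircle(Q[:,:2].astype(np.float32)))
cv2.imwrite('pics/'+sys.argv[1]+'c.png',cv2.resize(im[200:440,190:450],None,fx=2.5,fy=2.5,interpolation=cv2.INTER_CUBIC))
print(s['tcp_pos'],s['finger_gap']);over(.06,[-.001,0,.0326])
E
python3 cap.py w9
```

```text
clock: 16.7
tcp_pos: [0.561, 0.0308, 0.3302]
orientation: [0.177, -0.007, 0.984, 0.001]
wrist_force: [-0.6, 0.8, -2.8]
finger_gap: 0.0215
clock: 17.5
tcp_pos: [0.5615, 0.0322, 0.3314]
orientation: [0.178, -0.008, 0.984, 0.001]
wrist_force: [0.7, 0.3, -2.9]
finger_gap: 0.0216
3379 1631 plane z at 0 0.018734609700510663 n [-0.02871693 -0.01537595  0.99946932] tilt about y deg -1.6457794987984875 about x 0.8813751142260757
271 371 236 308
circle ((-3.8276273699011654e-05, 4.062714288011193e-05), 0.024772053584456444)
[0.56150278 0.03216039 0.33144205] 0.021765633825665962
tcp [0.56131387 0.03258571 0.33445973]
shift [-0.0009  0.0004 -0.0029] rot [-0.08 -0.22  0.04]
```

View pics/w9c.png

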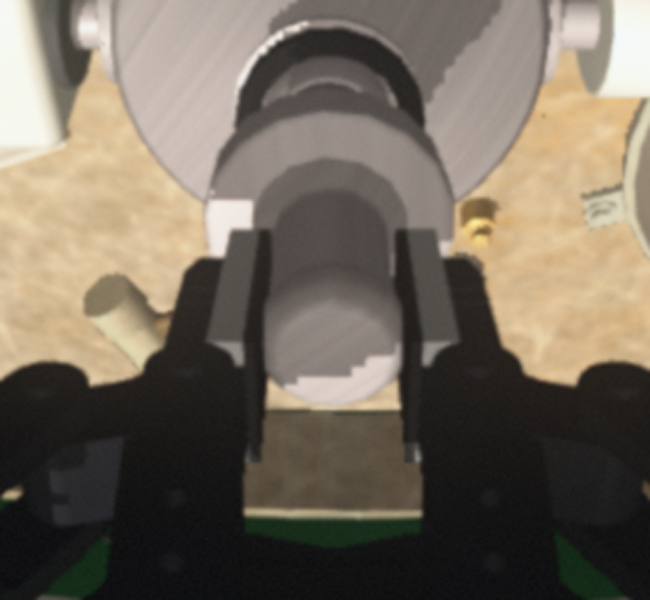

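Cap held upright in the jaws, with the gasket ring visible behind it at crop (330,70). Moving to 26 mm above the flange and remeasuring its tilt more robustly.

```bash

python3 -m creep '[[-0.0015,-0.0003,0.008,-0.1,-0.2,0],[-0.0015,-0.0003,0.016,-0.1,-0.2,0],[-0.0015,-0.0003,0.024,-0.1,-0.2,0],[-0.0015,-0.0003,0.029,-0.1,-0.2,0],[-0.0015,-0.0003,0.031,-0.1,-0.2,0],[-0.0015,-0.0003,0.031,-0.1,-0.2,0],[-0.0015,-0.0003,0.031,-0.1,-0.2,0],[-0.0015,-0.0003,0.031,-0.1,-0.2,0]]'
cat > cap2.py <<'E'
from h import *
im,d,p=look('wrist','w10'); s=env.get_state(); T=q2R(s['orientation'])
P=(cloud(p,'wrist',d)-s['tcp_pos'])@T;rr=np.hypot(P[...,0],P[...,1])
w=(d>0)&(rr<.0235)&(rr>.0125)&(abs(P[...,2]-.0187)<.003)&(P[...,0]>-.005);q=P[w]
for _ in range(10):
    a=np.linalg.lstsq(np.c_[q[:,:2],np.ones(len(q))],q[:,2],rcond=None)[0];r=q[:,2]-np.c_[q[:,:2],np.ones(len(q))]@a;q=q[abs(r)<max(.001,2*r.std())]
print(w.sum(),len(q),'z0',a[2],'rms',r.std(),'slopes deg',np.degrees(a[:2]),'x,y range',np.ptp(q[:,0]),np.ptp(q[:,1]))
print('gap',s['finger_gap'],'F tool',T.T@s['wrist_force'],'ang to -N',np.degrees(np.arccos(-T[:,2]@N)))
over(.008,[-.0004,.0007,.0326])
E
python3 cap2.py
```

```text
clock: 18.35
tcp_pos: [0.574, 0.032, 0.3034]
orientation: [0.18, -0.008, 0.984, 0.001]
wrist_force: [0.3, -1.0, -3.4]
finger_gap: 0.0212
2801 2235 z0 0.01886849263634757 rms 0.0004797873584861537 slopes deg [-0.3714491   0.80065204] x,y range 0.028168544125840994 0.046667421961408245
gap 0.021264836221559186 F tool [0.69050814 0.45805133 2.21205297] ang to -N 0.03253975959172958
tcp [0.58027713 0.03217514 0.28603374]
shift [0.0002 0.0001 0.0185] rot [0.01 0.03 0.04]
```

Tilt under 1° and cap height as predicted. Descend to just above the gasket.

```bash

python3 -m creep '[[0.0002,0,0.003,0,0,0],[0.0002,0,0.006,-0.2,0,0],[0.0002,0,0.009,-0.4,0,0],[0.0002,0,0.012,-0.4,0,0],[0.0002,0,0.0145,-0.4,0,0],[0.0002,0,0.016,-0.4,0,0],[0.0002,0,0.017,-0.4,0,0],[0.0002,0,0.017,-0.4,0,0]]'
python3 cap2.py
```

```text
clock: 19.2
tcp_pos: [0.5796, 0.0321, 0.2868]
orientation: [0.179, -0.009, 0.984, 0.005]
wrist_force: [-0.2, 0.3, -2.5]
finger_gap: 0.0216
2779 2242 z0 0.018964972716661345 rms 0.00048421594659069214 slopes deg [-0.46646     0.82219219] x,y range 0.02826729937329658 0.04659334813740975
gap 0.02177537469039351 F tool [ 1.49695968 -0.2113026   3.12607433] ang to -N 0.4196418745107936
tcp [0.58027713 0.03217514 0.28603374]
shift [-0.0003  0.0001  0.0011] rot [ 0.42 -0.02  0.04]
```

```bash

python3 -m creep '[[0,0,0.0005,0,0,0],[0,0,0.001,0,0,0],[0,0,0.0015,0,0,0],[0,0,0.002,0,0,0],[0,0,0.002,0,0,0],[0,0,0.002,0,0,0],[0,0,0.002,0,0,0],[0,0,0.002,0,0,0]]'
python3 cap2.py
```

```text
clock: 20.05
tcp_pos: [0.5802, 0.0321, 0.2864]
orientation: [0.18, -0.009, 0.984, 0.005]
wrist_force: [-6.3, -0.2, 5.1]
finger_gap: 0.0215
2787 2244 z0 0.018784397050560977 rms 0.0004832992456675272 slopes deg [-0.57978088  0.77065205] x,y range 0.02820203355180108 0.04670952017826297
gap 0.021552798344546528 F tool [ 4.10807549 -0.47035852 -7.07591264] ang to -N 0.40961722981132437
tcp [0.58027713 0.03217514 0.28603374]
shift [0.     0.0001 0.0004] rot [0.4  0.06 0.05]
```

Contact on the gasket at about 10 N. Pressing a little further.

```bash

python3 -m creep '[[-0.0001,0,0.0005,0.1,0,0],[-0.0003,0,0.001,0.2,0,0],[-0.0003,0,0.001,0.4,0,0],[-0.0003,0,0.001,0.4,0,0],[-0.0003,0,0.001,0.4,0,0],[-0.0003,0,0.001,0.4,0,0],[-0.0003,0,0.001,0.4,0,0],[-0.0003,0,0.001,0.4,0,0]]'
python3 cap2.py
python3 - <<'E'
from h import *
im,d,p=look('wrist','w11')
cv2.imwrite('pics/w11c.png',cv2.resize(im[190:350,220:430],None,fx=3.7,fy=3.7,interpolation=cv2.INTER_CUBIC))
# disc top relative to port plane in world
P=cloud(p,'wrist',d);L=(P-PORT)@RT;rr=np.hypot(L[...,0],L[...,1]);h=-L[...,2]
w=(d>0)&(rr<.0235)&(rr>.0125)&(abs(h-.022)<.003)&(L[...,0]>-.005);q=np.c_[L[w][:,:2],h[w]]
for _ in range(8):
    A=np.c_[q[:,:2],np.ones(len(q))];a=np.linalg.lstsq(A,q[:,2],rcond=None)[0];r=q[:,2]-A@a;q=q[abs(r)<max(.001,2*r.std())]
print('disc top h',a[2],'slopes',np.degrees(a[:2]))
b=(d>0)&(h>.018)&(h<.0245)&(rr<.03)&(rr>.0125);Q=L[b];print('circle',cv2.minEnclosingCircle(Q[:,:2].astype(np.float32)))
E
```

```text
clock: 20.9
tcp_pos: [0.5807, 0.0322, 0.2867]
orientation: [0.181, -0.008, 0.983, 0.001]
wrist_force: [-11.3, -0.4, 10.9]
finger_gap: 0.0218
2730 2211 z0 0.018654146071689408 rms 0.0004898702936231248 slopes deg [-1.04245194  0.83818569] x,y range 0.02811645853266038 0.04659768665326634
gap 0.021392249500736354 F tool [  6.87928353   0.48352498 -12.87796022] ang to -N 0.12362250052586544
tcp [0.58027713 0.03217514 0.28603374]
shift [0.0006 0.     0.0005] rot [-0.    0.12  0.05]
disc top h 0.022391373769185582 slopes [ 0.60065396 -0.63254004]
circle ((3.7206249544396996e-05, -0.0005915035144425929), 0.025029055774211884)
```

The viewer limit is reached, so I'll go on by numbers. The disc top is at 22.4 mm (22 expected), centred within 0.6 mm. There is a 7 N lateral push and about 0.6° of apparent tilt, so I'll relieve the side load and square it up.

```bash

python3 -m creep '[[0.0003,0,0.0001,-0.2,0,0],[0.0006,0,0.0003,-0.4,0.1,0],[0.0006,0,0.0005,-0.7,0.1,0],[0.0006,0,0.0005,-0.7,0.1,0],[0.0006,0,0.0005,-0.7,0.1,0],[0.0006,0,0.0005,-0.7,0.1,0],[0.0006,0,0.0005,-0.7,0.1,0],[0.0006,0,0.0005,-0.7,0.1,0]]' - 50
cat > fin.py <<'E'
from h import *
A5=[];
for k in range(4):
    im,d,p=look('wrist');P=cloud(p,'wrist',d);L=(P-PORT)@RT;rr=np.hypot(L[...,0],L[...,1]);h=-L[...,2]
    w=(d>0)&(rr<.0235)&(rr>.0125)&(abs(h-.022)<.003)&(L[...,0]>-.005);q=np.c_[L[w][:,:2],h[w]]
    for _ in range(8):
        A=np.c_[q[:,:2],np.ones(len(q))];a=np.linalg.lstsq(A,q[:,2],rcond=None)[0];r=q[:,2]-A@a;q=q[abs(r)<max(.001,2*r.std())]
    s=env.get_state();T=q2R(s['orientation']);A5.append(np.r_[a[2]*1e3,np.degrees(a[:2]),T.T@s['wrist_force'],T.T@s['ft_torque']*10])
print('h slopes F M*10',np.round(np.mean(A5,0),2));over(.008,[-.0004,.0007,.0326]);print(s['finger_gap'],s['clock'])
# flange/drum check: drum cone visible normal unaffected? scene view of knob top
E
python3 fin.py
```

```text
clock: 21.8
tcp_pos: [0.5802, 0.0319, 0.2863]
orientation: [0.18, -0.009, 0.984, 0.007]
wrist_force: [-11.4, -0.4, 12.7]
finger_gap: 0.0213
h slopes F M*10 [ 22.13   0.4   -0.18   7.08  -0.48 -15.29   1.38  16.55   0.19]
tcp [0.58027713 0.03217514 0.28603374]
shift [0.     0.0003 0.0002] rot [0.66 0.03 0.04]
0.02169178863505123 22.0
```

```bash

python3 -m creep '[[0.0003,0,0,0,0,0],[0.0006,0,0,-0.1,0,0],[0.001,0,0,-0.2,0,0],[0.001,0,0,-0.2,0,0],[0.001,0,0,-0.2,0,0],[0.001,0,0,-0.2,0,0],[0.001,0,0,-0.2,0,0],[0.001,0,0,-0.2,0,0]]'
python3 fin.py
```

```text
clock: 22.8
tcp_pos: [0.5796, 0.0319, 0.2859]
orientation: [0.18, -0.009, 0.984, 0.009]
wrist_force: [-10.1, 0.1, 10.4]
finger_gap: 0.0216
h slopes F M*10 [ 2.191e+01 -3.000e-02 -8.000e-02  5.660e+00 -4.400e-01 -1.317e+01
  1.280e+00  1.366e+01  2.000e-02]
tcp [0.58027713 0.03217514 0.28603374]
shift [-0.0006  0.0003  0.0001] rot [0.86 0.06 0.05]
0.021919198468842223 23.0
```

```bash

python3 -m creep '[[0.0002,0,0.0002,0,0,0],[0.0004,0,0.0004,0,0,0],[0.0004,0,0.0004,0,0,0],[0.0004,0,0.0004,0,0,0],[0.0004,0,0.0004,0,0,0],[0.0004,0,0.0004,0,0,0],[0.0004,0,0.0004,0,0,0],[0.0004,0,0.0004,0,0,0]]'
python3 fin.py
python3 - <<'E'
from h import *
im,d,p=look('wrist');P=cloud(p,'wrist',d);L=(P-PORT)@RT;h=-L[...,2];rr=np.hypot(L[...,0],L[...,1])
b=(d>0)&(h>.019)&(h<.0245)&(rr<.03)&(rr>.0125);print('cap centre',cv2.minEnclosingCircle(L[b][:,:2].astype(np.float32)))
im,d,p=look('scene');P=cloud(p,'scene',d);f=np.load('/tmp/scene0.npz');P0=cloud(p,'scene',f['d'])
# objects unmoved: image change at clamp, sieve, jar
for nm,(u,v) in dict(clamp=(298,334),sieve=(222,232),jar=(457,315),capB=(268,297)).items():
    a=im[v-18:v+18,u-18:u+18].astype(int);b=f['im'][v-18:v+18,u-18:u+18].astype(int);print(nm,abs(a-b).mean().round(1))
E
```

```text
clock: 23.8
tcp_pos: [0.5796, 0.0318, 0.2858]
orientation: [0.181, -0.009, 0.983, 0.009]
wrist_force: [-9.7, 0.5, 11.7]
finger_gap: 0.0212
h slopes F M*10 [ 21.9   -0.16  -0.12   5.71  -0.32 -14.7    1.1   14.01  -0.15]
tcp [0.58027713 0.03217514 0.28603374]
shift [-0.0007  0.0003  0.    ] rot [0.85 0.1  0.05]
0.021340058684199352 24.0
cap centre ((0.00046032085083425045, -0.0009271390736103058), 0.02497696690261364)
clamp 7.7
sieve 5.9
jar 6.6
capB 9.7
```

The cap is flush: height 21.9 mm against 22, slopes under 0.2°, push about 15 N, centred within 1 mm. Handing in.

```bash
python3 -c "
from workcell import env
print(env.hand_in())"
```

```text
the job is handed in; nothing more can be done
None
```

The gasket is on the port, the cap is seated on it, and I handed the job in at about 24 s. The arm is still gripping the knob at 50 N and pressing.

- **Gasket:** I laid the black gasket over the spigot and let go. After release its top was 7.6 mm above the flange (8 expected), 0.2° off the port's slope and centred within 1 mm.
- **Cap:** I took the 50 mm cap by its knob, tilted it to the port's slope of about 20.7° and seated it. Its disc top was at 21.9 mm (22 expected), tilted under 0.2° and centred within about 1 mm. The axial push was about 15 N.

**What disagreed:**
- A side force of about 6 N on the knob remained; easing the cap sideways did not remove it.
- At first contact the cap sat about 0.6° off. I squared it with a small turn and side shift, which leaves the tool about 0.9° off the port's axis.
- The picture limit ran out before the last look, so the final check was by depth and force only. The cap's tilt and height are measured from the port as first found, so they would also show a turned drum; I did not check the drum separately.
- The clamp, sieve and jar showed only small image differences from the start, with no sign that they moved.

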